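# Latch the square craft box

## Task

The square mint-green craft box is packed: gently press its raised latch flap down with your fingertips until it lies flat on the lid, then take your hand away. Do not shove or lift the box. The oblong and the round box are still being filled, so do not touch them or their latches, and leave everything else on the table where it is.

Things in the scene. Friction and masses are not known exactly. Their poses are not given: they have to be found in the camera images.
- box_square: Square mint-green plastic craft box with a closed lid, 116 x 116 mm, 80 mm high, loose on the table, about 0.6 kg. Origin at the centre of its underside, z up, -x is its front. Lid top at z = 80 mm. Its latch flap is hinged on the lid along the box's y axis at x = -20, y = 0, z = 84 mm, and runs towards the front (-x), its free end over the front edge; lying flat its upper face is at z = 86 mm. This is the box to be latched.
- latch_square (a joint): Latch flap of the square box. Mint-green plate 46 mm long (hinge to free end), 36 wide, 4 thick, with a 14 mm lip bent down at its free end. Value = angle up from the lid: 0 = flat on the lid (shut), stop at 1.2 rad; starts at 0.38 to 0.6. Friction about 0.04 N m, no spring: it stays where it is left. Pressing straight down near the free end takes 1 to 6 N.
- latch_square_press (a point): Point on the upper face of the square box's latch flap, 28 mm from the hinge axis towards the free end, mid width; moves with the flap. With the flap flat it lies at x = -48, y = 0, z = 86 mm of the box frame.
- box_oblong: Oblong mint-green plastic craft box with a closed lid, 100 mm (x, front to back) x 164 mm (y), 60 mm high, loose on the table, about 0.6 kg. Origin at the centre of its underside, z up, -x is its front. Lid top at z = 60 mm. Its latch flap is hinged on the lid along the box's y axis at x = -12, y = 0, z = 64 mm, and runs towards the front (-x), its free end over the front edge; lying flat its upper face is at z = 66 mm. A small tape roll lies on its lid. Leave alone.
- latch_oblong (a joint): Latch flap of the oblong box, to be left standing up. Mint-green plate 46 mm long (hinge to free end), 36 wide, 4 thick, with a 14 mm lip bent down at its free end. Value = angle up from the lid: 0 = flat on the lid (shut), stop at 1.2 rad; starts at 0.38 to 0.6. Friction about 0.04 N m, no spring: it stays where it is left. Pressing straight down near the free end takes 1 to 6 N.
- box_round: Round mint-green plastic craft box with a closed lid, 120 mm across, 70 mm high, loose on the table, about 0.6 kg. Origin at the centre of its underside, z up, -x is its front. Lid top at z = 70 mm. Its latch flap is hinged on the lid along the box's y axis at x = -22, y = 0, z = 74 mm, and runs towards the front (-x), its free end over the front edge; lying flat its upper face is at z = 76 mm. Leave alone.
- latch_round (a joint): Latch flap of the round box, to be left standing up. Mint-green plate 46 mm long (hinge to free end), 36 wide, 4 thick, with a 14 mm lip bent down at its free end. Value = angle up from the lid: 0 = flat on the lid (shut), stop at 1.2 rad; starts at 0.38 to 0.6. Friction about 0.04 N m, no spring: it stays where it is left. Pressing straight down near the free end takes 1 to 6 N.
- roll_lid: Small tan tape roll, 48 mm across, 18 mm high, lying on the oblong box's lid. Origin: centre of its underside. Bystander.
- roll_table: Tan tape roll, 68 mm across, 24 mm high, lying on the table in front of the boxes. Origin: centre of its underside. Bystander.
- staple_remover: Chrome staple remover, 56 x 18 mm, about 35 mm high, lying on the table in front of the boxes. Origin: centre of its underside. Bystander.
- tape_dispenser: Black plastic desk tape dispenser, 55 x 150 mm, 88 mm high, behind the boxes. Origin: centre of its underside. Bystander.
- pen_tumbler: Glass tumbler of pens, 76 mm across, glass 100 mm high, pens up to 152 mm. Origin: centre of its underside. Bystander, to the left of the boxes.

How it is judged:
By the outcome, as a careful person would: the job done as asked, in the order asked, and still so for the second after the job is handed in, with the robot touching nothing.
It also fails if it takes over 29 s, if anything falls off the work surface, if the arm or the gripper's body presses on something with over 40 N, if the wrist force passes 120 N, or if a joint passes its speed limit or range.

## Robot

A 6-joint arm with a two-finger parallel gripper is mounted at the origin on the work surface. World frame = base frame: x ahead of the robot, y to its left, z up, the work surface at z = 0. Lengths are in m, angles in rad, forces in N, time in s.
With the tool pointing down it reaches from about 0.35 to 0.975 m from the base axis. Payload 17.4 kg.
Tool frame: the origin (TCP) lies on the centre line of the jaws, within the pads' length; the fingertips stand nose_length ahead of it and the grasp point (between the pads) lies 6 mm ahead of it (nose_length is the distance from the TCP to the fingertips, in m); z points along the fingers, y is the direction in which the jaws open and shut (so a half turn about z gives the same grasp; the last joint's range is limited). The gripper opens to 85 mm and grips with 20 to 120 N. Pads are 22 mm wide; open, the fingers measure 114 mm over their backs; the gripper's body (76 mm by 85 mm) begins 54 mm behind the grasp point. The pads swing forward as they close: fully open they stand 13 mm farther back than shut.
Start: joints at [-1.297, 0.116, 1.442, -0, 1.584, -0.038], TCP at [0.207, -0.642, 0.256] pointing down, gripper open.
Joint ranges: [-2.83, 2.83], [-0.83, 2.19], [0.07, 2.5], [-1.14, 4.28], [0.01, 3], [-2.97, 2.97]. Speed limits (rad/s): [1.89, 1.89, 2.22, 3.14, 3.14, 3.14].

## Interface

Orientations are given as [roll, pitch, yaw] about the fixed x, y, z axes, in that order (R = Rz(yaw) Ry(pitch) Rx(roll)).
In Python, from rig import * gives the robot as it stands.
- The arm moves only by the tool drive_tool, never from a script. Its argument "plan" is a list of rows, each a list of 7 numbers: the shift along the tool's x, y, z in m, then the turn, a rotation vector about the tool's x, y, z in degrees, then the opening, from 0 (shut) to 1 (fully open). A call has 1 to 10 rows; each row shifts and turns the pose as measured when the row begins, along the tool's axes as they then stand; what a row does not reach is not made up. A row lasts 1/8 s, in which the tool goes at most 62.5 mm and 10.7 degrees, less where a joint would pass 70% of its speed; a pose out of reach is approached as far as the arm can. A call is refused whole if a number of a shift passes 0.0625 or a number of a turn 10.7, either way. A call with a gripper value outside its range is refused whole. The fingers move at their own pace and stop on an object; "squeeze" is the grip in N (left out, the last holds). Time passes only in rows, so rows that do not move let the fingers close. It gives the time, the measured TCP pose, the force and the opening at its end, in the units of the state.
- sense(): the state, without advancing time (a new reading comes with each control period).
- read_camera(name): name is "scene" or "top" or "wrist"; returns the picture (400x640x3 uint8, red, green, blue); there is no depth.
- camera_model(name): a dict with "mtx" (3x3 intrinsics, pixels), "k1" (the pictures are not rectified: a ray, as slopes to the right and down, at radius r is drawn at 1 + k1 r^2 times it, then the intrinsics apply), "rvec" (rotation vector, rad) and "tvec" (3), from world to camera coordinates, as OpenCV has them; the wrist camera has in their place "hand_eye" (4x4, takes a point from camera to tool coordinates, whose origin is the TCP and whose axes are the flange's). Camera axes: x right, y down, z forward; pixel columns grow to the right and rows downward; lengths in m; the calibration is good to about 2 mm. A picture is of the moment at which its call begins: read the wrist's pose just before it. camera_model takes no time and is no camera call.
- sign_off(): hands the job in, once; it reports no verdict.
The state is a dict: "time_s": time; "qpos": joint angles; "qd": joint speeds; "joint_efforts": joint torques, N m; "ee_pos": TCP position; "tool_rot": TCP orientation; "contact_force": force on the tool from outside, world axes, zero at the start; "moment": the same for the moment, N m; "width": finger opening in m.
Only numpy, scipy, OpenCV 4.12 (cv2) and the standard library are available. Lean on these libraries where they do the work, as an engineer would, in place of code of your own. Each camera call takes 0.05 s, during which the arm holds its last target.

## Working session

There is one attempt and no reset: what is moved stays moved. The work goes in short steps, Python scripts to look and compute and a tool call to move; the robot and the scene stay as the last step left them, time stands still between calls to the robot, and variables do not carry over. Pictures are saved under pics/ and viewed, and the job is handed in when it is done.

Besides the shell and the picture viewer there is one more tool, called by a JSON object that holds its "api" and its "payload". drive_tool: Moves the arm, as the interface text tells. Its arguments: {"type":"object","properties":{"plan":{"type":"array"},"squeeze":{"type":"number"}},"required":["plan"]}

```bash
mkdir -p pics
python3 - <<'E'
from rig import *
import cv2
s=sense();print(s)
for n in("scene","top"):
    im=read_camera(n);cv2.imwrite(f"pics/{n}0.png",im[:,:,::-1])
for n in("scene","top","wrist"):print(n,camera_model(n))
E
```

```text
{'time_s': 0.0, 'qpos': array([-1.29684333e+00,  1.16478126e-01,  1.44225144e+00, -2.84153424e-05,
        1.58400558e+00, -3.78158365e-02]), 'qd': array([-4.14196404e-04,  5.11837065e-05,  9.82508838e-04, -9.52206449e-04,
        3.83848801e-04,  2.29729441e-04]), 'joint_efforts': array([ 6.89215030e-04, -7.31987000e+01, -6.32483625e+01, -8.76651848e-05,
        6.35817472e-03,  1.85367276e-05]), 'ee_pos': array([ 0.20698223, -0.6423144 ,  0.25557604]), 'tool_rot': array([-3.14044991e+00, -1.48009769e-05,  3.11768465e-01]), 'contact_force': array([-0.63385695, -0.91941636, -0.34116395]), 'moment': array([-0.00973049,  0.06582588, -0.037195  ]), 'width': 0.08561588437372797}
scene {'mtx': array([[511.87308418,   0.        , 316.43186356],
       [  0.        , 511.87308418, 191.38626634],
       [  0.        ,   0.        ,   1.        ]]), 'k1': -0.15704100936412943, 'rvec': array([ 1.746358  ,  1.88177614, -0.72942205]), 'tvec': array([-0.03038598, -0.37237839,  1.79771784])}
top {'mtx': array([[447.30238088,   0.        , 321.08726845],
       [  0.        , 447.30238088, 191.67498771],
       [  0.        ,   0.        ,   1.        ]]), 'k1': 0.042891943789628156, 'rvec': array([ 2.00054254, -2.22466367,  0.22234315]), 'tvec': array([0.13278033, 0.58528421, 0.99507029])}
wrist {'mtx': array([[354.99517008,   0.        , 322.40487128],
       [  0.        , 354.99517008, 194.05427092],
       [  0.        ,   0.        ,   1.        ]]), 'k1': -0.035609339655289805, 'hand_eye': array([[ 3.92683430e-04, -9.45482826e-01, -3.25671725e-01,
         8.33247997e-02],
       [ 9.99999914e-01,  4.15402559e-04, -2.22891343e-07,
        -2.45435623e-04],
       [ 1.35495608e-04, -3.25671697e-01,  9.45482907e-01,
        -1.18004953e-01],
       [ 0.00000000e+00,  0.00000000e+00,  0.00000000e+00,
         1.00000000e+00]])}
```

View pics/scene0.png

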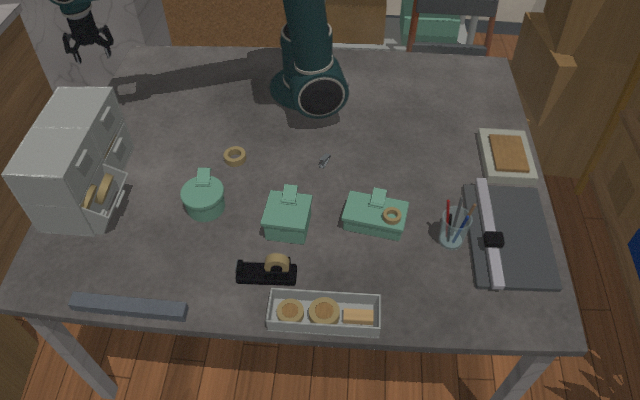

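View pics/top0.png

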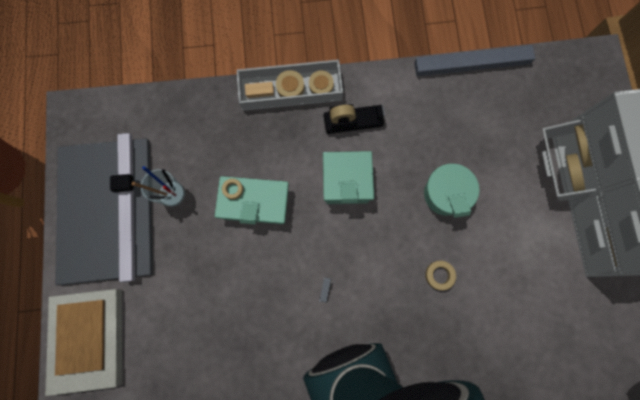

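```bash
python3 -c "
import rig;print([x for x in dir(rig) if x[0]!='_']);print(getattr(rig,'nose_length',None))"
```

```text
['IKError', 'camera_model', 'nose_length', 'read_camera', 'sense', 'sign_off']
0.025
```

```bash
cat > h.py <<'E'
import numpy as np,cv2
from scipy.spatial.transform import Rotation as R
def proj(P,cm,T=None):
    P=np.asarray(P,float)
    if T is None: rv,tv=cm["rvec"],cm["tvec"]
    else:
        M=np.linalg.inv(T@cm["hand_eye"]); rv=R.from_matrix(M[:3,:3]).as_rotvec(); tv=M[:3,3]
    return cv2.projectPoints(P,rv,tv,cm["mtx"],np.array([cm["k1"],0,0,0.]))[0][:,0]
def toolT(s):
    T=np.eye(4);T[:3,:3]=R.from_euler("xyz",s["tool_rot"]).as_matrix();T[:3,3]=s["ee_pos"];return T
def parts(x,y,yaw,phi):
    b=np.array([[i*.058,j*.058,k] for i in(-1,1) for j in(-1,1) for k in(0,.08)])
    f=np.array([[-i,j*.018,k] for i in(0,.046) for j in(-1,1) for k in(-.002,.002)])
    l=np.array([[-i,j*.018,k] for i in(.042,.046) for j in(-1,1) for k in(-.014,.002)])
    c,s=np.cos(phi),np.sin(phi)
    Ry=np.array([[c,0,s],[0,1,0],[-s,0,c]])  # -x -> +z
    o=[b]+[p@Ry.T+[-.02,0,.084] for p in(f,l)]
    Rz=R.from_euler("z",yaw).as_matrix()
    return [p@Rz.T+[x,y,0] for p in o]
def sil(par,cm,sc,off,size,T=None):
    m=np.zeros((size[1],size[0]),np.uint8)
    for p in parts(*par):
        q=(proj(p,cm,T)-off+.5)*sc-.5
        h=cv2.convexHull(q.astype(np.float32))
        cv2.fillConvexPoly(m,np.round(h*16).astype(np.int32),1,shift=4)
    return m
E
cat > fit.py <<'E'
from rig import *
from h import *
from scipy.optimize import minimize
S=6
rois={"scene":(255,178,65,70),"top":(312,142,70,75)}
D=[]
for n,(u,v,w,hh) in rois.items():
    im=cv2.imread(f"pics/{n}0.png")[v:v+hh,u:u+w]
    im=cv2.resize(im,None,fx=S,fy=S,interpolation=cv2.INTER_CUBIC)
    h=cv2.cvtColor(im,cv2.COLOR_BGR2HSV)
    m=((h[...,1]>75)&(h[...,0]>60)&(h[...,0]<100)).astype(np.uint8)
    D.append((n,camera_model(n),np.array([u,v]),(w*S,hh*S),m,im))
def cost(p):
    c=0
    for n,cm,o,sz,m,im in D:
        s=sil(p,cm,S,o,sz); c+=1-(s&m).sum()/(s|m).sum()
    return c
# init from top ray at z=.08
cm=D[1][1]
best=None
from scipy.optimize import least_squares
r=least_squares(lambda q:(proj([[q[0],q[1],.08]],cm)[0]-[348,178]),[.6,0]).x
print(r)
for yaw in(-.2,0,.2):
  for phi in(.4,.6):
    for dx in (0,):
      q=minimize(cost,[r[0],r[1],yaw,phi],method="Nelder-Mead",options=dict(initial_simplex=np.array([[r[0],r[1],yaw,phi]]+[[r[0]+a,r[1]+b,yaw+c,phi+d] for a,b,c,d in[(.01,0,0,0),(0,.01,0,0),(0,0,.1,0),(0,0,0,.15)]]),xatol=1e-4,fatol=1e-4))
      print(q.x.round(4),round(q.fun,4))
      if best is None or q.fun<best.fun:best=q
p=best.x
out=[]
for n,cm,o,sz,m,im in D:
    s=sil(p,cm,S,o,sz);im=im.copy()
    c,_=cv2.findContours(s,0,2);cv2.drawContours(im,c,-1,(0,0,255),1)
    c,_=cv2.findContours(m,0,2);cv2.drawContours(im,c,-1,(255,0,0),1)
    out.append(cv2.copyMakeBorder(im,0,450-im.shape[0],0,0,0))
cv2.imwrite("pics/fit0.png",cv2.resize(np.hstack(out),None,fx=.95,fy=.95))
E
python3 fit.py
```

```text
[0.61769665 0.00467505]
[ 0.611   0.0048 -0.1067  0.4587] 1.9352
[ 0.611   0.0048 -0.1067  0.6589] 1.9352
[ 0.6276  0.005  -0.1061  0.3456] 1.9352
[ 0.6276  0.005  -0.1061  0.5456] 1.9352
[0.5285 0.0135 0.8098 0.9353] 1.8746
[0.5285 0.0135 0.8098 1.1353] 1.8746
```

View pics/fit0.png

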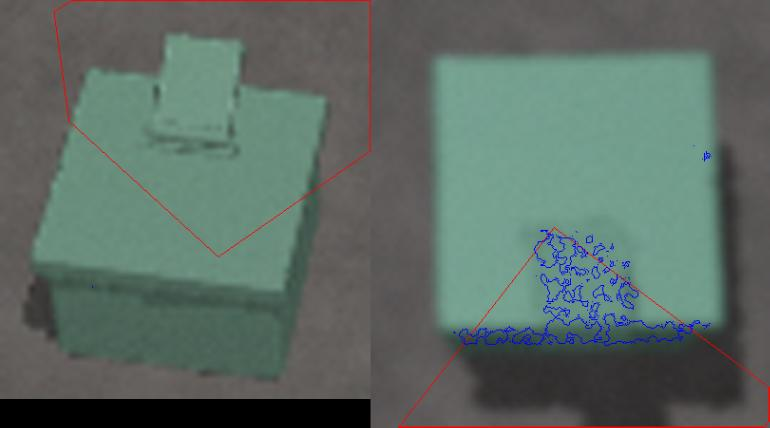

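```bash
sed -i 's/h\[...,1\]>75/h[...,1]>35)\&(h[...,2]>60/' fit.py; python3 fit.py
```

```text
[0.61769665 0.00467505]
[ 0.6256  0.0041 -0.0701  0.3393] 0.1657
[ 0.6261  0.0041 -0.0689  0.5031] 0.1665
[ 0.6256  0.0041 -0.0698  0.3929] 0.1648
[ 0.6262  0.0041 -0.068   0.6292] 0.1696
[ 0.6261  0.0041 -0.0681  0.4881] 0.166
[ 0.6261  0.0041 -0.0697  0.7543] 0.1718
```

View pics/fit0.png

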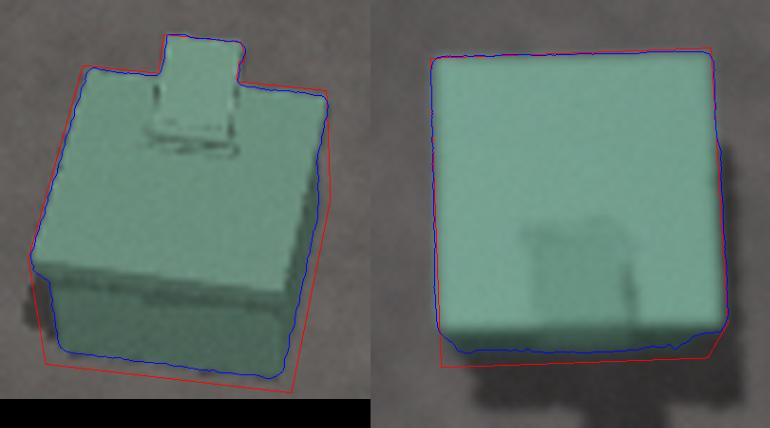

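{"api": "drive_tool", "payload": {"plan": [[0.046,-0.042,0,0,0,0,0],[0.046,-0.042,0,0,0,0,0],[0.046,-0.042,0,0,0,0,0],[0.046,-0.042,0,0,0,0,0],[0.046,-0.042,0,0,0,0,0],[0.046,-0.042,0,0,0,0,0],[0.046,-0.042,0,0,0,0,0],[0.046,-0.042,0,0,0,0,0],[0.046,-0.042,0,0,0,0,0],[0.046,-0.042,0,0,0,0,0]]}}

```text
time_s: 1.35
ee_pos: [0.5156, -0.0984, 0.2535]
tool_rot: [-3.137, -0.0, 0.305]
contact_force: [0.8, -0.6, -0.5]
width: 0.0002
```

```bash
sed -i 's/^    b=.*/    b=np.array([[i*.058,j*.058,k] for i in(-1,1) for j in(-1,1) for k in(.068,.08)]); b2=np.array([[i*.054,j*.054,k] for i in(-1,1) for j in(-1,1) for k in(0,.07)])/; s/o=\[b\]/o=[b,b2]/' h.py; python3 fit.py
```

```text
[0.61769665 0.00467505]
[ 0.6254  0.0044 -0.0802  0.4095] 0.0807
[ 0.6258  0.0046 -0.0749  0.5335] 0.0838
[ 0.6258  0.0044 -0.0729  0.4174] 0.0805
[ 0.6254  0.0045 -0.0798  0.6359] 0.0862
[ 0.6258  0.0046 -0.0749  0.5967] 0.0852
[ 0.6255  0.0046 -0.0779  0.7446] 0.0882
```

View pics/fit0.png

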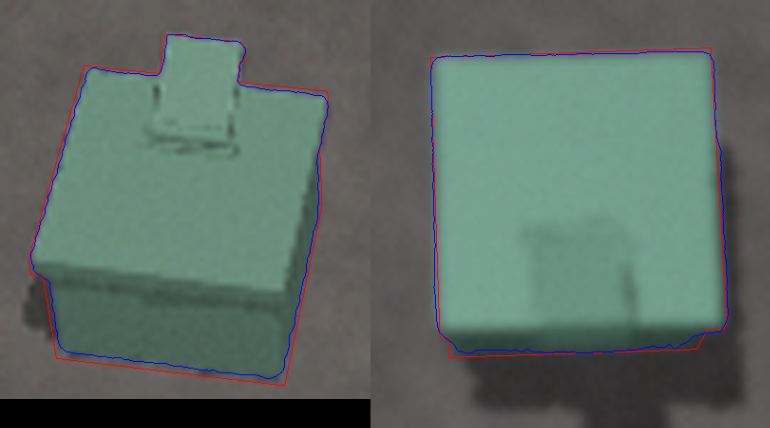

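{"api": "drive_tool", "payload": {"plan": [[0.03,-0.028,0,0,0,0,0],[0.03,-0.028,0,0,0,0,0],[0.031,-0.028,0,0,0,0,0],[0,0,0.01,0,0,7.3,0],[0,0,0.015,0,0,7.3,0],[0,0,0.015,0,0,7.3,0],[0,0,0,0,0,0,0]]}}

```text
time_s: 2.22
ee_pos: [0.5791, 0.0183, 0.2103]
tool_rot: [-3.137, 0.005, -0.08]
contact_force: [-0.5, 0.8, 0.6]
width: -0.0002
```

```bash
cat > w.py <<'E'
import sys
from rig import *
from h import *
s=sense();T=toolT(s);im=read_camera("wrist")[:,:,::-1].copy();k=sys.argv[1];phi=float(sys.argv[2])
print(s["time_s"],s["ee_pos"].round(4),s["tool_rot"].round(4),s["contact_force"].round(2))
cv2.imwrite(f"pics/wraw{k}.png",im)
cm=camera_model("wrist")
for p in parts(.6256,.0045,-.077,phi)[:3]:
    q=proj(p,cm,T)
    cv2.polylines(im,[np.round(cv2.convexHull(q.astype(np.float32))).astype(np.int32)],True,(0,0,255),1)
q=proj([T[:3,3]+T[:3,2]*.025],cm,T)[0];cv2.circle(im,tuple(int(a) for a in q),3,(255,0,0),1)
cv2.imwrite(f"pics/w{k}.png",im)
p=np.array([.6256,.0045])+R.from_euler("z",-.077).as_matrix()[:2,:2]@[-.048,0]
d=np.r_[p,.086]-T[:3,3];print("tool delta to flat press pt",(T[:3,:3].T@d).round(4),"less nose .025 in z")
E
python3 w.py 1 .45
```

```text
2.225 [0.5791 0.0183 0.2103] [-3.137   0.0055 -0.0803] [-0.54  0.78  0.64]
tool delta to flat press pt [0.0002 0.0107 0.1243] less nose .025 in z
```

View pics/w1.png

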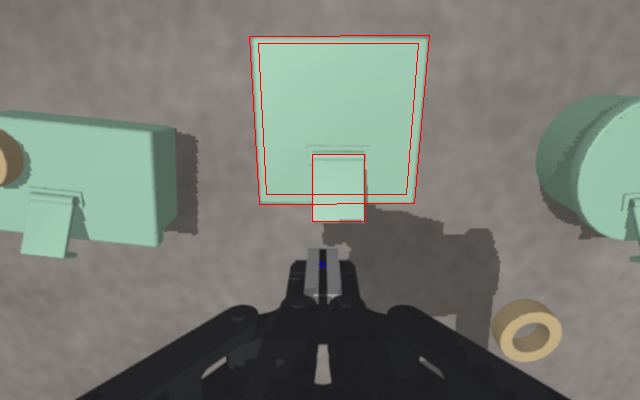

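{"api": "drive_tool", "payload": {"plan": [[0,0.0105,0.02,0,0,0,0],[0,0,0.02,0,0,0,0],[0,0,0.015,0,0,0,0],[0,0,0,0,0,0,0]]}}

```text
time_s: 2.78
ee_pos: [0.5781, 0.007, 0.1527]
tool_rot: [-3.137, 0.004, -0.074]
contact_force: [0.2, -0.2, 0.1]
width: 0.0001
```

```bash
python3 w.py 2 .45
```

```text
2.775 [0.5781 0.007  0.1527] [-3.1369  0.0043 -0.0737] [ 0.21 -0.23  0.13]
tool delta to flat press pt [-0.0001 -0.0009  0.0667] less nose .025 in z
```

View pics/w2.png

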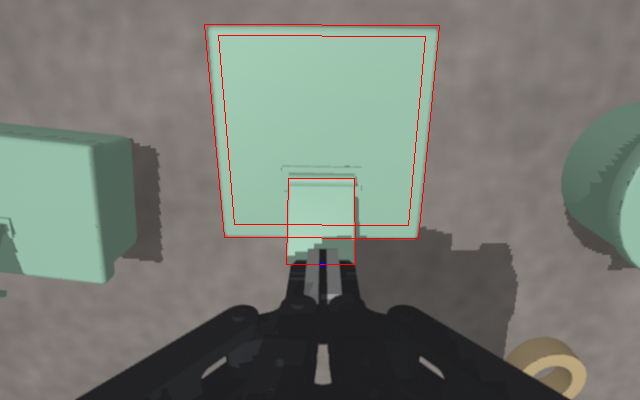

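{"api": "drive_tool", "payload": {"plan": [[0,0,0.008,0,0,0,0],[0,0,0.007,0,0,0,0],[0,0,0.006,0,0,0,0],[0,0,0.004,0,0,0,0]]}}

```text
time_s: 3.32
ee_pos: [0.579, 0.0074, 0.1284]
tool_rot: [-3.137, 0.001, -0.073]
contact_force: [0.1, 0.8, -0.1]
width: 0.0002
```

{"api": "drive_tool", "payload": {"plan": [[0,0,0.004,0,0,0,0],[0,0,0.003,0,0,0,0]]}}

```text
time_s: 3.58
ee_pos: [0.5791, 0.0074, 0.1212]
tool_rot: [-3.137, 0.001, -0.073]
contact_force: [0.2, 0.1, 0.9]
width: -0.0001
```

{"api": "drive_tool", "payload": {"plan": [[0,0,0.003,0,0,0,0],[0,0,0.002,0,0,0,0]]}}

```text
time_s: 3.82
ee_pos: [0.5791, 0.0074, 0.116]
tool_rot: [-3.137, 0.001, -0.073]
contact_force: [-1.7, 0.3, -0.1]
width: -0.0
```

{"api": "drive_tool", "payload": {"plan": [[0,0,0.002,0,0,0,0],[0,0,0.001,0,0,0,0]]}}

```text
time_s: 4.08
ee_pos: [0.579, 0.0074, 0.1128]
tool_rot: [-3.137, 0.001, -0.073]
contact_force: [-0.3, 0.3, 1.6]
width: -0.0
```

```bash
python3 w.py 3 .1
```

```text
4.075 [0.579  0.0074 0.1128] [-3.1367e+00  8.0000e-04 -7.3100e-02] [-0.33  0.33  1.57]
tool delta to flat press pt [-0.0013 -0.0005  0.0268] less nose .025 in z
```

View pics/w3.png

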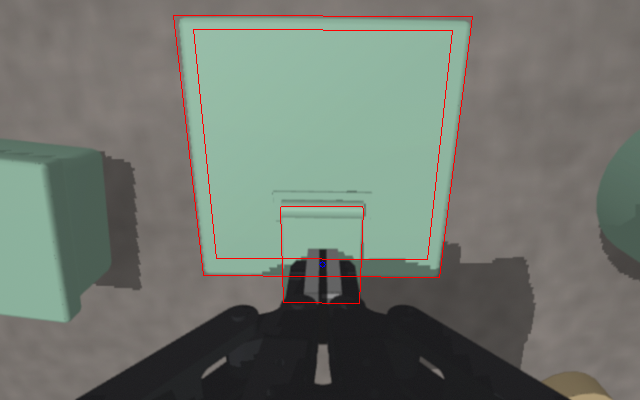

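Flap is being pushed down and the box has not moved. I'll continue in 1 mm steps until the force rises.

{"api": "drive_tool", "payload": {"plan": [[0,0,0.001,0,0,0,0],[0,0,0.001,0,0,0,0]]}}

```text
time_s: 4.38
ee_pos: [0.5791, 0.0074, 0.1108]
tool_rot: [-3.137, 0.001, -0.073]
contact_force: [-5.2, -0.5, 9.5]
width: -0.0003
```

{"api": "drive_tool", "payload": {"plan": [[0,0,0.001,0,0,0,0]]}}

```text
time_s: 4.5
ee_pos: [0.5791, 0.0074, 0.1107]
tool_rot: [-3.137, 0.0, -0.073]
contact_force: [-8.6, 0.1, 15.6]
width: 0.0001
```

{"api": "drive_tool", "payload": {"plan": [[0,0,-0.003,0,0,0,0],[0,0,-0.01,0,0,0,0],[0,0,-0.03,0,0,0,0],[0,0,-0.03,0,0,0,0],[0,0,-0.03,0,0,0,0],[0,0,0,0,0,0,0]]}}

```text
time_s: 5.25
ee_pos: [0.5792, 0.0069, 0.219]
tool_rot: [-3.137, -0.001, -0.073]
contact_force: [-0.6, 0.2, -0.2]
width: -0.0003
```

```bash
python3 w.py 4 0
python3 - <<'E'
from rig import *
import cv2
im=read_camera("scene")[:,:,::-1]
cv2.imwrite("pics/scene1.png",im)
cv2.imwrite("pics/scene1c.png",cv2.resize(im[150:260,170:330],None,fx=4.8,fy=4.8,interpolation=2))
E
```

```text
5.25 [0.5792 0.0069 0.219 ] [-3.1367e+00 -8.0000e-04 -7.3100e-02] [-0.6   0.16 -0.18]
tool delta to flat press pt [-0.0017 -0.0005  0.133 ] less nose .025 in z
```

View pics/w4.png

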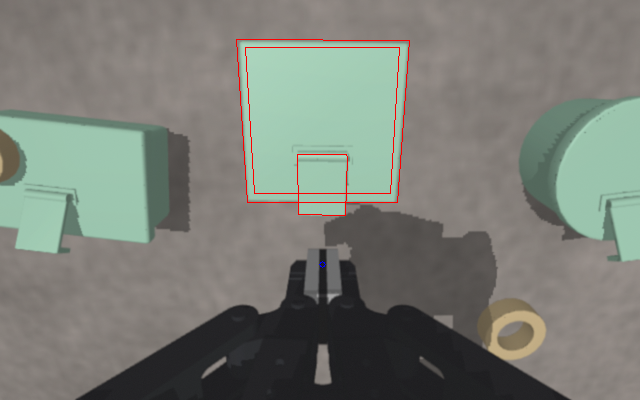

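View pics/scene1c.png

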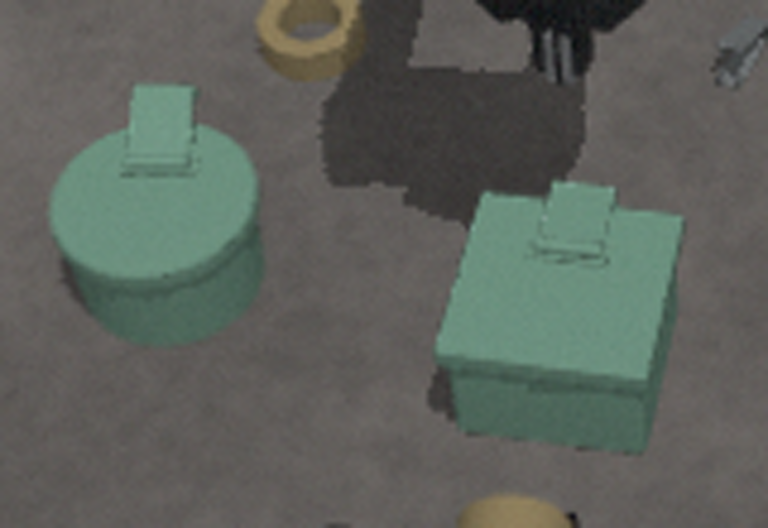

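```bash
sed -e 's#rois={.*#rois={"scene":(255,178,65,70)}#' -e 's#{n}0.png#{n}1.png#' fit.py | sed '/^# init/,$d' > f2.py
cat >> f2.py <<'E'
for phi in(0,.05,.1,.15,.2,.3,.4,.5):print(phi,round(cost([.6256,.0045,-.077,phi]),4))
q=minimize(cost,[.6256,.0045,-.077,.1],method="Nelder-Mead",options=dict(initial_simplex=np.array([.6256,.0045,-.077,.1])+np.vstack([np.zeros(4),np.diag([.005,.005,.05,.2])])));print(q.x,q.fun)
E
python3 f2.py
python3 - <<'E'
import cv2
im=cv2.imread("pics/wraw4.png")[140:230,270:380];cv2.imwrite("pics/wc4.png",cv2.resize(im,None,fx=6,fy=6,interpolation=2))
E
```

```text
0 0.0512
0.05 0.0542
0.1 0.0571
0.15 0.06
0.2 0.0626
0.3 0.0677
0.4 0.0717
0.5 0.0743
[ 0.62275996  0.00463792 -0.05908876 -0.09573351] 0.04135177362421161
```

View pics/wc4.png

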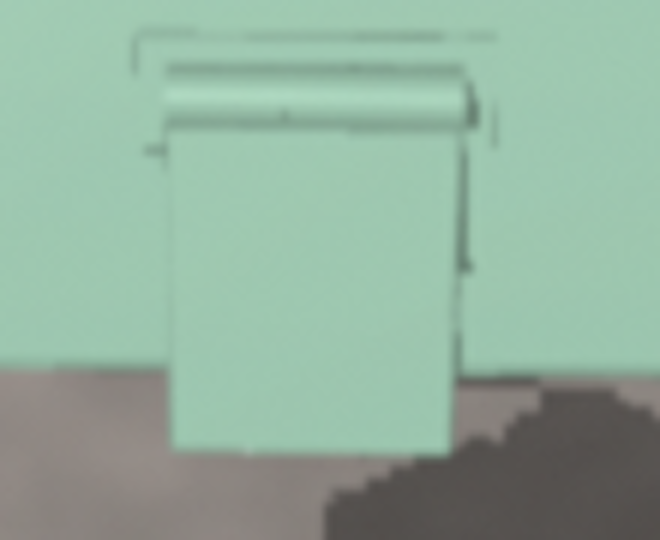

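```bash
python3 -c "
from rig import *
print(sense()['time_s']);print(sign_off())"
```

```text
5.35
the job is handed in; nothing more can be done
None
```

The square box's latch flap is pressed down flat on its lid, and the job was handed in at 5.35 s. I used the closed fingertips, then lifted the hand straight up about 11 cm clear.

- **Flap shut:** the downward stop came with the fingertips at about z = 86 mm, the expected height for a flat flap. The peak force was about 16 N up and 9 N sideways. The wrist picture shows the flap lying flat. Checked against the scene picture with the box pose held, 0 rad fits best of the angles from 0 to 0.5.
- **Box not shoved:** its outline in the wrist picture still matches the pose measured beforehand. A free fit on the scene picture alone came out about 3 mm and 0.02 rad different. It also gave a flap angle of −0.1 rad, which is impossible, so I take this as fit error.
- **Other things:** the latches on the oblong and round boxes still stand up in the last wrist picture. The arm went nowhere near the other objects, but I did not re-measure their positions.

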